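Latch the orange torch case on the packing table

ROBOT

A 7-joint arm with a two-finger parallel gripper is mounted at the origin on the work surface. World frame = base frame: x ahead of the robot, y to its left, z up, the work surface at z = 0. Lengths are in mm, angles in degrees, forces in N, time in s.
With the tool pointing down it reaches from about 425 to 875 mm from the base axis. Payload 4.7 kg.
Tool frame: the origin (TCP) lies midway between the tips of the shut fingers; the grasp point (between the pads) lies 19 mm behind it; z points along the fingers, x is the direction in which the jaws open and shut, and the axes are right-handed (so a half turn about z gives the same grasp; the last joint's range is limited). The gripper opens to 85 mm and grips with 20 to 120 N. Pads are 22 mm wide; open, the fingers measure 114 mm over their backs; the gripper's body (76 mm by 85 mm) begins 54 mm behind the grasp point. The pads swing forward as they close: fully open they stand 13 mm farther back than shut.
Start: joints at [73.975, 18.392, -4.016, 83.108, 1.295, 78.541, -3.26], TCP at [188.214, -622.176, 210.049] pointing down, gripper open.
Joint ranges: [-163.93, 163.93], [-17.29, 119.83], [-79.2, 71.16], [3.27, 140.29], [-89.18, 269.18], [5.43, 117.66], [-154.24, 154.24]. Speed limits (degrees/s): [147.25, 147.25, 180, 180, 180, 180, 180].

INTERFACE

Orientations are given as [roll, pitch, yaw] about the fixed x, y, z axes, in that order (R = Rz(yaw) Ry(pitch) Rx(roll)).
In Python, from workcell import arm gives the robot as it stands.
- The arm moves only by the tool send_rows, never from a script. Its argument "motion" is a list of rows, each a list of 3 entries, a list of its own where there are three numbers: the shift along the world's x, y, z in cm, then the turn, a rotation vector about the world's x, y, z in rad, then the closure, from 0 (fully open) to 1 (shut). In form: [[[x, y, z], [rx, ry, rz], fingers], ...]. A call has 1 to 10 rows; each row shifts and turns the pose as measured when the row begins; what a row does not reach is not made up. A row lasts 1/12 s, in which the tool goes at most 41.7 mm and 7.16 degrees, less where a joint would pass 70% of its speed; a pose out of reach is approached as far as the arm can. A call is refused whole if a number of a shift passes 4.17 or a number of a turn 0.125, either way. A call with a gripper value outside its range is refused whole. The fingers move at their own pace and stop on an object; the grip force is fixed at half the most. Time passes only in rows, so rows that do not move let the fingers close. It gives the time, the measured TCP pose, the force and the opening at its end, in the units of the state.
- arm.get_obs(): the state, without advancing time (a new reading comes with each control period).
- arm.grab_frame(name): name is "scene" or "top"; returns the picture (480x640x3 uint8, red, green, blue); there is no depth.
- arm.camera_info(name): a dict with "fx", "fy", "cx", "cy" (pixels), "k1" (the pictures are not rectified: a ray, as slopes to the right and down, at radius r is drawn at 1 + k1 r^2 times it, then the intrinsics apply), "rvec" (rotation vector, rad) and "tvec" (3), from world to camera coordinates, as OpenCV has them. Camera axes: x right, y down, z forward; pixel columns grow to the right and rows downward; lengths in mm; the calibration is good to about 2 mm. A picture is of the moment at which its call begins. camera_info takes no time and is no camera call.
- arm.job_done(): hands the job in, once; it reports no verdict.
The state is a dict: "time_s": time; "q": joint angles; "joint_velocities": joint speeds; "effort": joint torques, N m; "tcp_pos": TCP position; "tool_rot": TCP orientation; "wrist_force": force on the tool from outside, world axes, zero at the start; "moment": the same for the moment, N m; "gripper_width": finger opening in mm.
Only numpy, scipy, OpenCV 4.12 (cv2) and the standard library are available. Lean on these libraries where they do the work, as an engineer would, in place of code of your own. Each camera call takes 0.05 s, during which the arm holds its last target.

TASK

The orange case still has its latch open. Swing the wire bail over and down so that its bar hooks over the keeper, then press the red lever over and fully down, past centre, so that the latch holds the case shut. Leave the torch and the carton where they stand.

Things in the scene. Friction and masses are not known exactly. Their poses are not given: they have to be found in the camera images.
- case: Orange hard case, fixed, 170 (x) x 190 (y) x 110 mm tall, its seam, flat top and open latch facing up. Origin under its middle. z up; +x runs along the latch from lever side to keeper side. The red lever hinges about y, 4 mm towards -x from the middle and 16 mm above the top. The bail, a wire loop, hinges on the lever 24 mm from that axis, by two legs 70 mm long, 45 mm apart, which straddle the keeper.
- keeper (a point): Seat of the keeper on the orange case: where the centre of the bail's bar sits when hooked, 12 mm above the case top, 45 mm to +x of its middle; axes as the case's. The keeper's steel hook, 24 mm wide, stands on the -x side of the seat, rises 8 mm above this point and leans 30 degrees to +x: the bar comes down on its +x side, onto a base 3 mm below this point.
- bail_bar (a point): Middle of the bail's steel cross bar (6 mm thick, 45 mm long, along y). The bail starts standing steeply, 63 to 80 degrees up from +x, held by light friction in its hinge; tipped towards the keeper to below about 50 degrees (under 1 N) it falls by its own weight and then stays down. The bar is sprung: it can stretch away from the bail's hinge by up to 6 mm, at 16 N per mm.
- bail_tab (a point): Centre of the upper face of the bail's yellow press tab, 36 mm wide (y), 26 mm long, 6 mm thick, just beyond the bar, bent up 28 degrees from the legs (so it starts about upright, this face to -x of the case). Push it over to +x and down: it swings on an 85 mm radius. When the bar lies on the keeper base, lever still up, this point is about 22 mm to +x of the keeper point and 4 mm above it.
- lever (a joint): Angle of the red lever, rad. 0 (hard stop) = fully down, flat, pointing to -x of the case. Starts at 1.35 to 1.5, nearly upright; closes by swinging its tip to -x and down. Friction holds it where it is left while the bail is slack. With the bail hooked a spring resists from about 0.9 on (some 3 N at the tip); dead centre is near 0.27: let go above 0.5 it springs back to about 0.87, below 0.15 it pulls itself shut.
- lever_tip (a point): Upper side of the red lever's flared tip (the side that looks to the keeper while it stands, up when down), 80 mm from the hinge axis along the lever and 8 mm off the plane through that axis. The lever is 30 mm wide; its flat upper face lies 5 mm off that plane. When shut this point is 24 mm above the case top.
- other_case: Grey case of the same make and size, fixed, its latch already shut; a bystander, nothing to do there. Origin under its middle, axes as the orange one's.
- torch_mid (a point): Middle (half-way up) of a loose black torch standing on its head, 44 mm in diameter, 135 mm tall; a bystander.
- carton_mid (a point): Centre of a loose blue carton, 70 x 100 x 60 mm tall; a bystander.

How it is judged:
By the outcome, as a careful person would: the job done as asked, in the order asked, and still so for the second after the job is handed in, with the robot touching nothing.
It also fails if it takes over 42 s, if anything falls off the work surface, if the arm or the gripper's body presses on something with over 40 N, if the wrist force passes 120 N, or if a joint passes its speed limit or range.

## Working session

There is one attempt and no reset: what is moved stays moved. The work goes in short steps, Python scripts to look and compute and a tool call to move; the robot and the scene stay as the last step left them, time stands still between calls to the robot, and variables do not carry over. Pictures are saved under pics/ and viewed, and the job is handed in when it is done.

Besides the shell and the picture viewer there is one more tool, called as name(argument=value, ...) on one line, values as JSON. send_rows: Moves the arm, as the interface text tells. Its arguments: {"type":"object","properties":{"motion":{"type":"array"}},"required":["motion"]}

```bash
mkdir -p pics; python3 - <<'E'
from workcell import arm
import cv2
print(arm.get_obs())
for n in ("scene","top"):
    print(n,arm.camera_info(n))
    cv2.imwrite(f"pics/{n}0.png",arm.grab_frame(n)[:,:,::-1])
E
```

```text
{'time_s': 0.0, 'q': array([73.97173734, 18.43897384, -4.01642626, 83.17575179,  1.29646837,
       78.54060157, -3.2592499 ]), 'joint_velocities': array([-0.03606224, -0.00840779, -0.09359371,  0.07529458, -0.04028371,
        0.01760221, -0.00626116]), 'effort': array([ 9.70071160e-04, -4.93572736e+01, -3.81838549e-01, -3.14331222e+01,
        1.29013503e-02,  1.13037377e-02,  2.80506754e-05]), 'tcp_pos': array([ 188.04381456, -621.59512678,  208.91719701]), 'tool_rot': array([ 1.79993050e+02,  1.09996854e-01, -7.31600832e+01]), 'wrist_force': array([ 0.86055737, -0.12667413, -0.75114162]), 'moment': array([-0.02213961,  0.04942899, -0.01175813]), 'gripper_width': 84.96710420342457}
scene {'fx': 518.6687218823862, 'fy': 518.6687218823862, 'cx': 316.04174043862605, 'cy': 243.88119715246364, 'k1': -0.11600927389151784, 'rvec': array([ 2.15338395,  1.53039506, -0.44544427]), 'tvec': array([-192.81447812, -423.07669451, 1434.74519442])}
top {'fx': 553.5404661798275, 'fy': 553.5404661798275, 'cx': 315.3933699371044, 'cy': 236.7517970021587, 'k1': -0.023513746723599113, 'rvec': array([ 2.12738574, -2.10576108,  0.2092639 ]), 'tvec': array([-37.53168289, 602.73809447, 993.71126714])}
```

View pics/scene0.png

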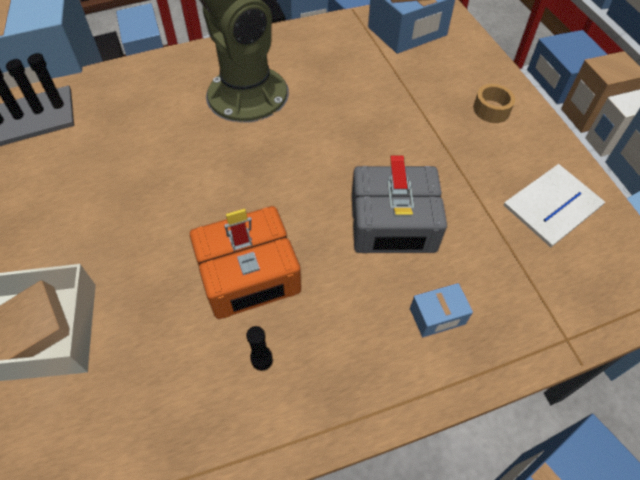

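View pics/top0.png

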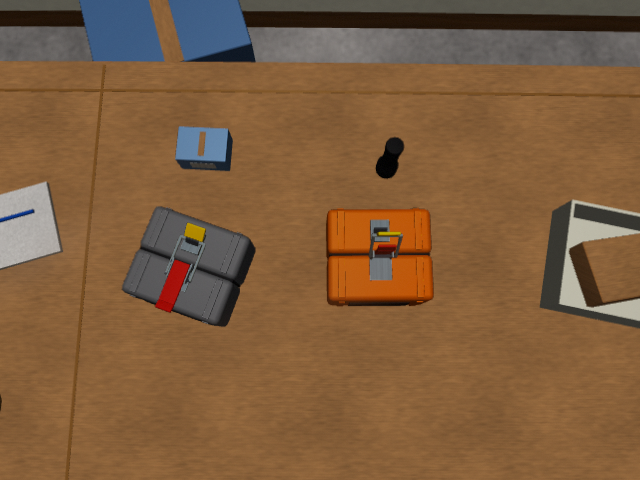

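```bash
cat > h.py <<'E'
import numpy as np, cv2
from workcell import arm
def cam(n):
    c=arm.camera_info(n); R=cv2.Rodrigues(np.array(c['rvec']))[0]
    K=np.array([[c['fx'],0,c['cx']],[0,c['fy'],c['cy']],[0,0,1.]]); return R,np.array(c['tvec']),K,np.array([c['k1'],0,0,0.])
def proj(n,P):
    R,t,K,d=cam(n); return cv2.projectPoints(np.array(P,float).reshape(-1,1,3),cv2.Rodrigues(R)[0],t,K,d)[0].reshape(-1,2)
def ray(n,uv):
    R,t,K,d=cam(n); u=cv2.undistortPoints(np.array(uv,float).reshape(1,1,2),K,d).ravel()
    return -R.T@t, R.T@np.array([u[0],u[1],1])
def atz(n,uv,z):
    o,v=ray(n,uv); return o+v*(z-o[2])/v[2]
def tri(uvs,uvt):
    o1,d1=ray('scene',uvs);o2,d2=ray('top',uvt)
    s=np.linalg.lstsq(np.c_[d1,-d2],o2-o1,rcond=None)[0]
    a=o1+s[0]*d1;b=o2+s[1]*d2; return (a+b)/2,np.linalg.norm(a-b)
E
python3 - <<'E'
import cv2
from h import *
a=cv2.imread('pics/scene0.png')[195:325,180:310]; cv2.imwrite('pics/s1.png',cv2.resize(a,(780,780))[:600] if 0 else cv2.resize(a,(600,600),interpolation=cv2.INTER_CUBIC))
a=cv2.imread('pics/top0.png')[195:315,315:445]; cv2.imwrite('pics/t1.png',cv2.resize(a,(650,600),interpolation=cv2.INTER_CUBIC))
for uv in [(327,209),(431,208),(433,303),(328,304)]: print(atz('top',uv,110))
print(atz('top',(387,168),0))
print(proj('top',[[0,0,0],[188,-622,209]]),proj('scene',[[0,0,0],[188,-622,209]]))
E
```

```text
[645.0448451  -52.19161923 110.        ]
[ 648.92767525 -242.75369774  110.        ]
[ 475.48693027 -240.9921996   110.        ]
[471.94622678 -55.02315401 110.        ]
[ 761.59504342 -177.76201603    0.        ]
[[294.66815019 569.58737734]
 [702.35939362 489.8429485 ]] [[247.1873595   92.79978368]
 [-17.07539932 144.59217732]]
```

View pics/s1.png

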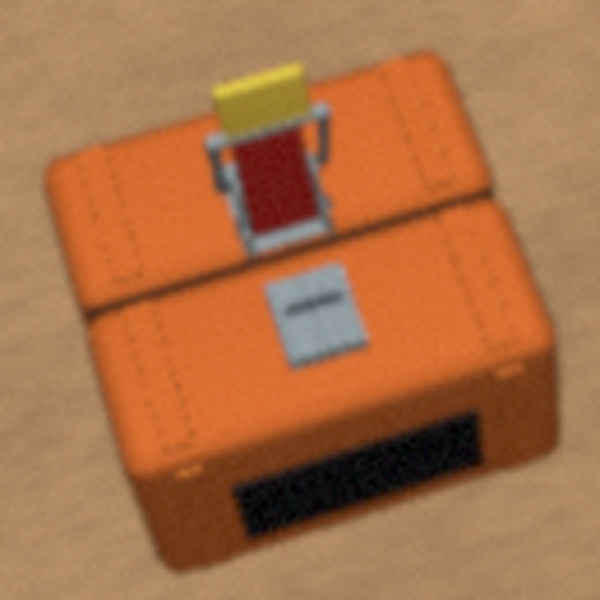

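View pics/t1.png

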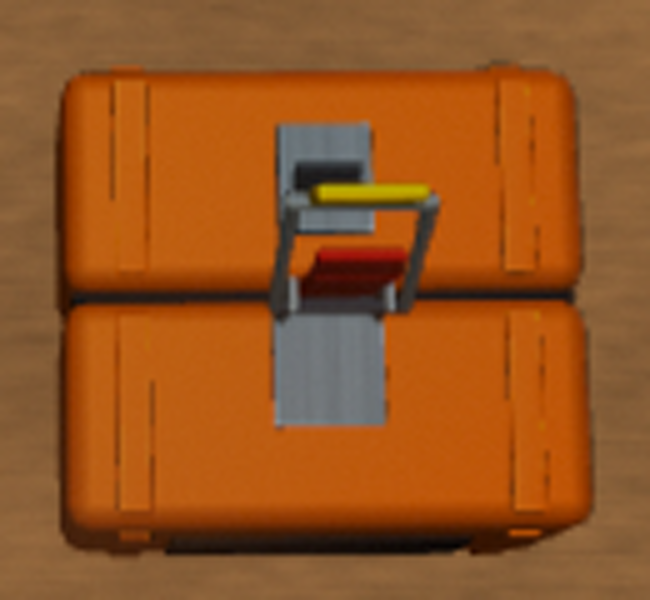

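```bash
cat >> h.py <<'E'
def model(p):
    x,y,yaw,th,b=p
    Hz=126; d=-0.19
    h=np.array([-4-24*np.cos(th+d),0,Hz+24*np.sin(th+d)])
    u=np.array([np.cos(b),0,np.sin(b)]); bar=h+70*u
    n=np.array([-np.sin(b),0,np.cos(b)])
    b2=b+np.radians(28); u2=np.array([np.cos(b2),0,np.sin(b2)]);n2=np.array([-np.sin(b2),0,np.cos(b2)])
    # tab centre ~85 radius: bar + s*u2
    tab=bar+16*u2+3*n2*0
    l=np.array([-np.cos(th),0,np.sin(th)]); ln=np.array([np.sin(th),0,np.cos(th)])
    Y=np.array([0,1,0])
    pts=dict(bar=bar,hinge=h,tab=bar+16*u2+3*n2,tabtopL=tab+13*u2+18*Y,tabtopR=tab+13*u2-18*Y,
      barL=bar+22.5*Y,barR=bar-22.5*Y,tip=np.array([-4,0,Hz])+80*l+8*ln,keeper=np.array([45,0,122]),
      tipL=np.array([-4,0,Hz])+80*l+5*ln+15*Y,tipR=np.array([-4,0,Hz])+80*l+5*ln-15*Y,
      seamL=np.array([0,95,105]),seamR=np.array([0,-95,105]),
      hL=h+22.5*Y,hR=h-22.5*Y,
      c1=np.array([85,95,0]),c2=np.array([85,-95,0]))
    c,s=np.cos(yaw),np.sin(yaw)
    R=np.array([[c,-s,0],[s,c,0],[0,0,1]])
    return {k:R@v+np.array([x,y,0]) for k,v in pts.items()}
E
cat > fit.py <<'E'
from h import *
from scipy.optimize import least_squares
S=lambda u,v:(180+u/4.615,195+v/4.615)
T=lambda u,v:(315+u/5,195+v/5)
obs=[('scene','tabtopR',S(213,88)),('scene','tabtopL',S(303,65)),('top','tabtopL',T(313,190)),('top','tabtopR',T(435,188)),
('scene','barR',S(210,142)),('scene','barL',S(325,108)),('top','barL',T(290,200)),('top','barR',T(432,200)),
('top','seamL',T(72,297)),('top','seamR',T(577,296)),('scene','seamR',S(90,315)),('scene','seamL',S(490,190)),
('top','hL',T(280,308)),('top','hR',T(405,306)),('top','tipL',T(320,252)),('top','tipR',T(405,252))]
def f(p):
    m=model(p); return np.concatenate([proj(n,m[k])[0]-np.array(o) for n,k,o in obs])
r=least_squares(f,[560,-148,0,1.4,1.25],loss='soft_l1')
print(r.x[:2],np.degrees(r.x[2]),r.x[3],np.degrees(r.x[4]))
for (n,k,o),e in zip(obs,f(r.x).reshape(-1,2)): print(n,k,e.round(2))
for k,v in model(r.x).items(): print(k,v.round(1))
for n in('scene','top'):
    im=cv2.imread(f'pics/{n}0.png'); x0,y0=(180,195) if n=='scene' else (315,195)
    im=cv2.resize(im[y0:y0+130,x0:x0+130],(600,600),interpolation=cv2.INTER_CUBIC)
    for k,v in model(r.x).items():
        q=(proj(n,v)[0]-[x0,y0])*600/130+2; cv2.circle(im,tuple(q.astype(int)),3,(255,255,0),-1); cv2.putText(im,k,tuple(q.astype(int)),0,.35,(255,0,0))
    cv2.imwrite(f'pics/fit_{n}.png',im)
E
python3 fit.py; python3 -c "
import cv2,numpy as np
cv2.imwrite('pics/fit.png',cv2.resize(np.hstack([cv2.imread('pics/fit_%s.png'%n) for n in('scene','top')]),(800,400)))"
```

```text
[ 562.59259124 -148.16836183] 1.0659994998305964 1.5270379508738863 69.81082363619673
scene tabtopR [-1.26  0.25]
scene tabtopL [-1.12 -0.51]
top tabtopL [0.48 0.15]
top tabtopR [-0.98  0.36]
scene barR [-0.16  0.28]
scene barL [-1.11  0.55]
top barL [ 0.27 -0.6 ]
top barR [-0.38 -0.83]
top seamL [-2.19  0.47]
top seamR [ 1.7  -0.21]
scene seamR [-3.36 -0.72]
scene seamL [ 1.18 -1.45]
top hL [-1.22 -0.85]
top hR [-0.2  -0.67]
top tipL [-1.39  0.34]
top tipR [0.   0.19]
bar [ 577.2 -147.9  215. ]
hinge [ 553.  -148.3  149.3]
tab [ 572.  -148.   230.5]
tabtopL [ 572.9 -130.   243.8]
tabtopR [ 573.6 -166.   243.8]
barL [ 576.8 -125.4  215. ]
barR [ 577.6 -170.4  215. ]
tip [ 563.1 -148.2  206.3]
keeper [ 607.6 -147.3  122. ]
tipL [ 559.8 -133.2  206.1]
tipR [ 560.4 -163.2  206.1]
seamL [560.8 -53.2 105. ]
seamR [ 564.4 -243.2  105. ]
hL [ 552.6 -125.9  149.3]
hR [ 553.5 -170.8  149.3]
c1 [645.8 -51.6   0. ]
c2 [ 649.3 -241.6    0. ]
```

View pics/fit.png

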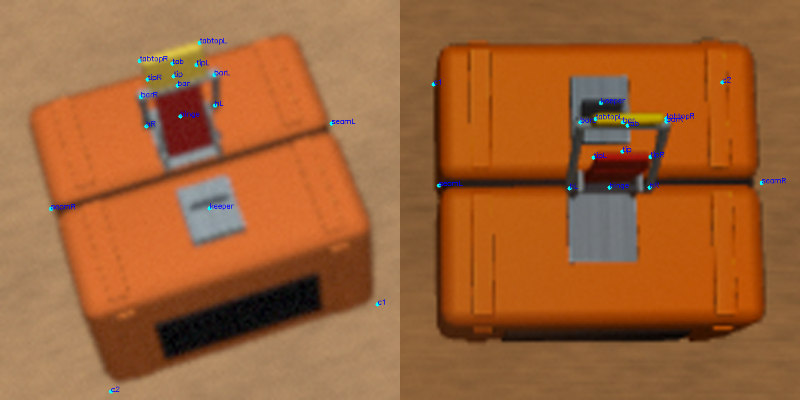

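send_rows(motion=[[[0,0,3],[0,0,-0.05],1],[[0,0,3],[0,0,-0.05],1],[[0,0,3],[0,0,-0.05],1],[[1.3,1.8,1],[0,0,-0.05],1],[[1.7,2.4,0],[0,0,-0.05],1],[[1.7,2.4,0],[0,0,-0.03],1],[[1.7,2.4,0],[0,0,0],1],[[1.7,2.4,0],[0,0,0],1],[[1.7,2.4,0],[0,0,0],1],[[1.7,2.4,0],[0,0,0],1]])

```text
time_s: 0.93
tcp_pos: [296.8, -455.0, 304.7]
tool_rot: [179.7, 0.8, -91.0]
wrist_force: [0.9, -0.2, -0.3]
gripper_width: -0.2
```

send_rows(motion=[[[2,2.6,0],[0,0,0],1],[[2,2.6,0],[0,0,0],1],[[2,2.6,0],[0,0,0],1],[[2,2.6,0],[0,0,0],1],[[2,2.6,0],[0,0,0],1],[[2,2.6,0],[0,0,0],1],[[2,2.6,0],[0,0,0],1],[[2,2.6,0],[0,0,0],1],[[2,2.6,0],[0,0,0],1],[[1,1.3,0],[0,0,0],1]])

```text
time_s: 1.77
tcp_pos: [492.5, -189.6, 301.4]
tool_rot: [179.5, 0.9, -90.9]
wrist_force: [-0.8, 0.1, -0.6]
gripper_width: 0.1
```

send_rows(motion=[[[1.5,2,0],[0,0,0.03],1],[[1.2,1.5,0],[0,0,0],1],[[0.5,0.5,0],[0,0,0],1],[[0,0,0],[0,0,0],1],[[0,0,-2],[0,0,0],1],[[0,0,-2],[0,0,0],1],[[0,0,-1.5],[0,0,0],1],[[0,0,0],[0,0,0],1]])

```text
time_s: 2.43
tcp_pos: [525.2, -145.9, 243.1]
tool_rot: [179.3, 1.0, -88.7]
wrist_force: [-1.6, 0.4, -0.3]
gripper_width: -0.2
```

```bash
cat > look.py <<'E'
import sys; from h import *
o=[]
for n,(x0,y0) in (('scene',(160,150)),('top',(295,150))):
    im=arm.grab_frame(n)[:,:,::-1]; o.append(cv2.resize(im[y0:y0+170,x0:x0+170],(400,400),interpolation=cv2.INTER_CUBIC))
cv2.imwrite('pics/'+sys.argv[1],np.hstack(o)); s=arm.get_obs(); print(s['time_s'],s['tcp_pos'],s['tool_rot'],s['wrist_force'])
E
python3 look.py a1.png
```

```text
2.5333 [ 526.68236592 -146.24613718  246.0009645 ] [179.55634265   0.88003968 -88.76423551] [-0.06212797  0.2211646   0.21984509]
```

View pics/a1.png

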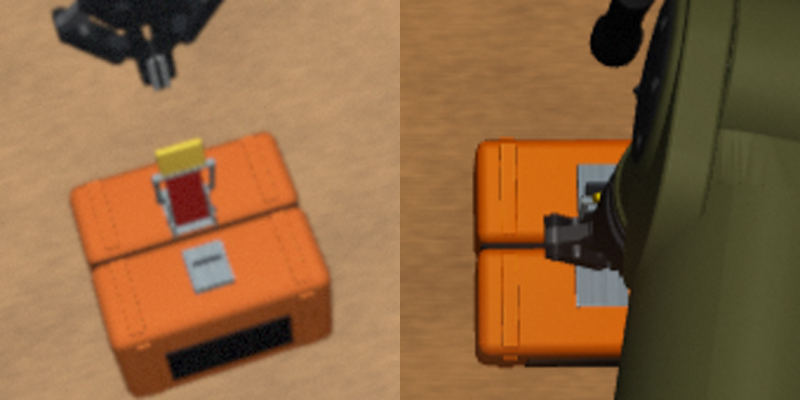

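```bash
python3 -c "
from h import *
print((proj('scene',[526.7,-146,246])[0]-[160,150])*400/170)
# waypoints: tab upper face centre at bail angles
p=[562.6,-148.2,.0186,1.527,0]
for b in (70,60,50,45,40,30,20,10,0,-10,-20,-25.5):
    p[4]=np.radians(b); m=model(p); print(b,m['tab'].round(),m['tabtopL'].round(),m['bar'].round())
"
```

```text
[163.09674153  95.98483322]
70 [ 572. -148.  231.] [ 573. -130.  244.] [ 577. -148.  215.]
60 [ 586. -148.  226.] [ 589. -130.  239.] [ 588. -148.  210.]
50 [ 598. -148.  219.] [ 604. -129.  231.] [ 598. -148.  203.]
45 [ 604. -147.  215.] [ 611. -129.  227.] [ 603. -147.  199.]
40 [ 610. -147.  210.] [ 617. -129.  221.] [ 607. -147.  194.]
30 [ 620. -147.  200.] [ 629. -129.  209.] [ 614. -147.  184.]
20 [ 627. -147.  187.] [ 638. -129.  195.] [ 619. -147.  173.]
10 [ 633. -147.  174.] [ 644. -129.  179.] [ 622. -147.  162.]
0 [ 636. -147.  160.] [ 648. -129.  163.] [ 623. -147.  149.]
-10 [ 636. -147.  145.] [ 649. -129.  146.] [ 622. -147.  137.]
-20 [ 634. -147.  131.] [ 647. -129.  129.] [ 619. -147.  125.]
-25.5 [ 632. -147.  123.] [ 645. -129.  120.] [ 616. -147.  119.]
```

```bash
python3 - <<'E'
from h import *
im=arm.grab_frame('scene')[:,:,::-1].copy(); s=arm.get_obs()
q=proj('scene',[s['tcp_pos'],s['tcp_pos']+[11,14,0],s['tcp_pos']+[11,-14,0]]); print(s['tcp_pos'],q)
x0,y0=190,150
c=cv2.resize(im[y0:y0+100,x0:x0+100],(600,600),interpolation=cv2.INTER_CUBIC)
for a in q: cv2.circle(c,tuple(((a-[x0,y0])*6+3).astype(int)),3,(0,255,0),-1)
cv2.imwrite('pics/a2.png',c)
E
```

```text
[ 527.48131219 -145.89950179  246.96364739] [[229.40075781 190.76700313]
 [238.40894293 193.26377197]
 [223.30031132 197.36349584]]
```

View pics/a2.png

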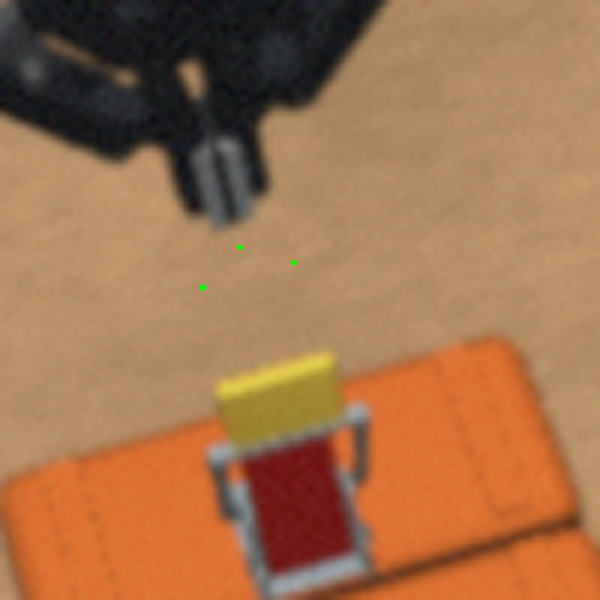

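```bash
python3 - <<'E'
from h import *
im=arm.grab_frame('top')[:,:,::-1].copy(); s=arm.get_obs()
q=proj('top',[s['tcp_pos'],s['tcp_pos']+[11,14,0],s['tcp_pos']+[11,-14,0]]); print(s['tcp_pos'],q)
x0,y0=320,200
c=cv2.resize(im[y0:y0+100,x0:x0+100],(600,600),interpolation=cv2.INTER_CUBIC)
for a in q: cv2.circle(c,tuple(((a-[x0,y0])*6+3).astype(int)),3,(0,255,0),-1)
cv2.imwrite('pics/a3.png',c)
E
```

```text
[ 527.9798769  -145.5568044   247.47137442] [[388.77838983 261.24136532]
 [379.63225743 254.12792127]
 [397.70017893 254.30634332]]
```

View pics/a3.png

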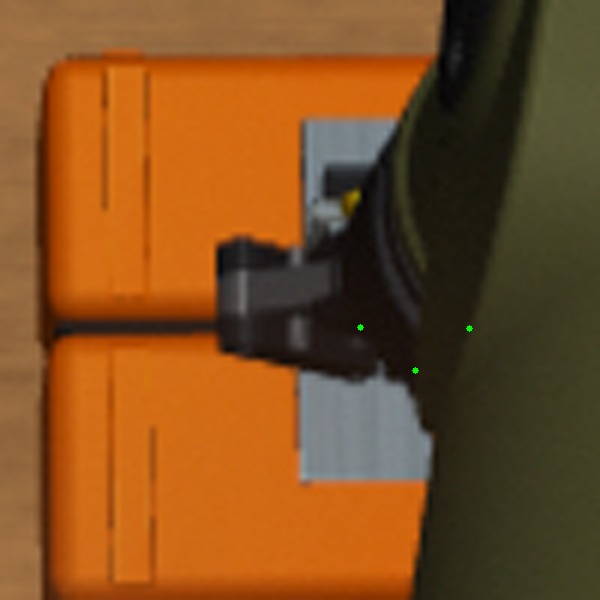

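```bash
python3 - <<'E'
from h import *
P=np.array([528,-146,247.])
for d in np.eye(3)*10: print(proj('scene',P+d)-proj('scene',P), proj('top',P+d)-proj('top',P))
# check base: known? flange circle centre at world origin
print(proj('scene',[0,0,0]),proj('top',model([562.6,-148.2,.0186,1.527,1.2])['c1']))
print(arm.get_obs()['q'])
E
```

```text
[[1.33459167 4.1282561 ]] [[-0.10151695 -6.38360851]]
[[ 5.35871853 -1.44574069]] [[-6.46601214 -0.06358563]]
[[-0.76117334 -3.47998043]] [[ 0.85212563 -1.00499723]]
[[247.1873595   92.79978368]] [[325.62210561 221.99789503]]
[ 39.51433203   7.0410391  -28.66805804  93.30948424   2.63050749
  80.95921064 -78.10568486]
```

send_rows(motion=[[[0,-0.2,-1],[0,0,0],1],[[0,0,-1],[0,0,0],1],[[0,0,0],[0,0,0],1],[[0,0,0],[0,0,0],1]])

```text
time_s: 2.97
tcp_pos: [529.4, -149.0, 228.8]
tool_rot: [-180.0, 0.7, -88.8]
wrist_force: [0.1, -0.0, 0.3]
gripper_width: -0.1
```

```bash
cat > l2.py <<'E'
import sys; from h import *
im=arm.grab_frame('scene')[:,:,::-1].copy(); s=arm.get_obs()
q=proj('scene',[s['tcp_pos'],s['tcp_pos']+[11,14,0],s['tcp_pos']+[11,-14,0]]); print(s['time_s'],s['tcp_pos'].round(1),s['tool_rot'].round(1),s['wrist_force'].round(1))
x0,y0=190,170
c=cv2.resize(im[y0:y0+100,x0:x0+100],(600,600),interpolation=cv2.INTER_CUBIC)
for a in q: cv2.circle(c,tuple(((a-[x0,y0])*6+3).astype(int)),3,(0,255,0),-1)
cv2.imwrite('pics/'+sys.argv[1],c)
E
python3 l2.py b1.png
```

```text
3.0167 [ 529.2 -148.9  228.6] [180.    0.7 -88.8] [-0.2 -0.4  0.4]
```

View pics/b1.png

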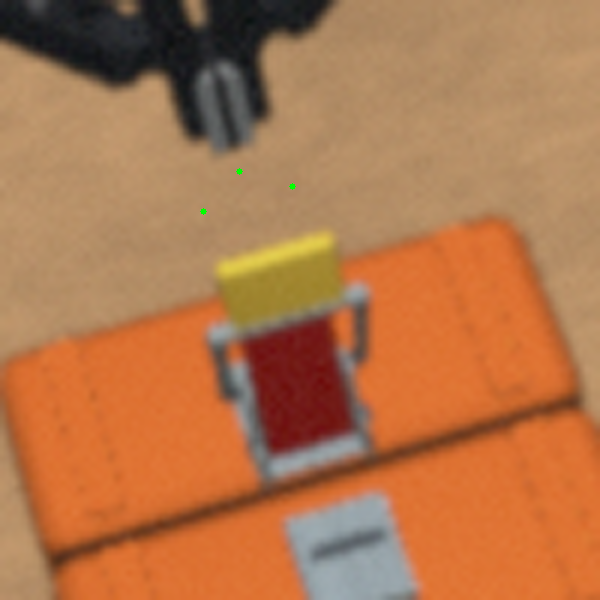

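send_rows(motion=[[[1,0.1,0],[0,0,0],1],[[1,0,0],[0,0,0],1],[[0.3,0,0],[0,0,0],1],[[0,0,0],[0,0,0],1]])

```text
time_s: 3.35
tcp_pos: [555.3, -147.7, 229.4]
tool_rot: [-179.9, 0.7, -88.8]
wrist_force: [-0.5, -0.4, 0.4]
gripper_width: 0.2
```

```bash
python3 l2.py b2.png
```

```text
3.4 [ 555.1 -147.7  229.3] [-179.9    0.7  -88.8] [0.5 0.9 0.6]
```

View pics/b2.png

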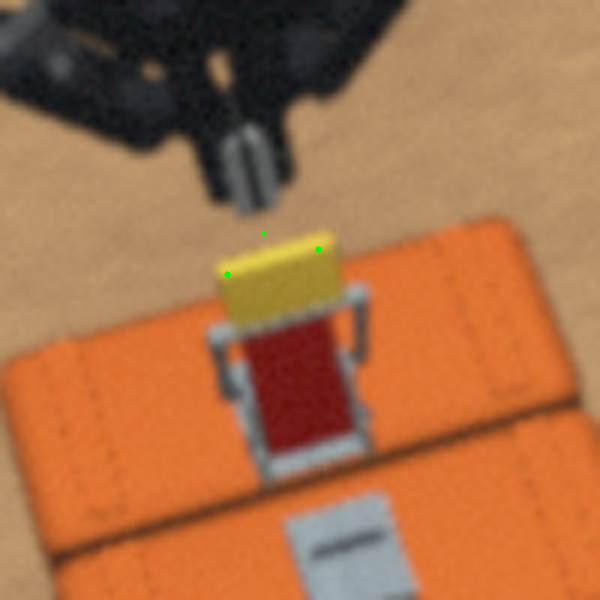

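send_rows(motion=[[[-1.2,0.1,0],[0,0,0],1],[[-1,0,0],[0,0,0],1],[[0,0,-0.7],[0,0,0],1],[[0,0,-0.6],[0,0,0],1],[[0,0,0],[0,0,0],1],[[0.9,0,0],[0,0,0],1],[[0.9,0,0],[0,0,0],1],[[0,0,0],[0,0,0],1]])

```text
time_s: 4.07
tcp_pos: [552.5, -146.7, 214.7]
tool_rot: [-179.9, 0.7, -88.8]
wrist_force: [-0.1, -0.1, -0.6]
gripper_width: -0.2
```

```bash
python3 l2.py b3.png
```

```text
4.1167 [ 551.9 -146.7  214.6] [-179.9    0.7  -88.8] [-0.3  0.4  0.7]
```

View pics/b3.png

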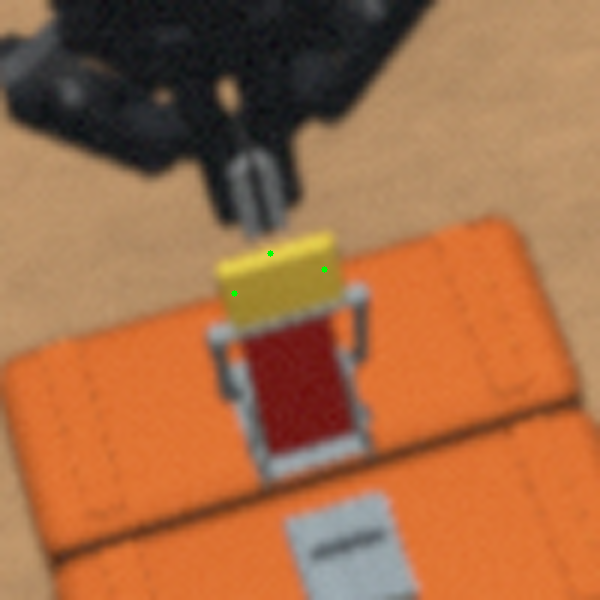

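send_rows(motion=[[[0.5,-0.1,0],[0,0,0],1],[[0.4,0,0],[0,0,0],1],[[0,0,0],[0,0,0],1]])

```text
time_s: 4.37
tcp_pos: [562.5, -147.6, 214.4]
tool_rot: [-179.9, 0.8, -88.7]
wrist_force: [0.3, 0.6, -0.6]
gripper_width: -0.2
```

```bash
python3 l2.py b4.png
```

```text
4.4167 [ 562.3 -147.6  214.4] [-179.9    0.7  -88.7] [-0.8  0.2 -0.2]
```

View pics/b4.png

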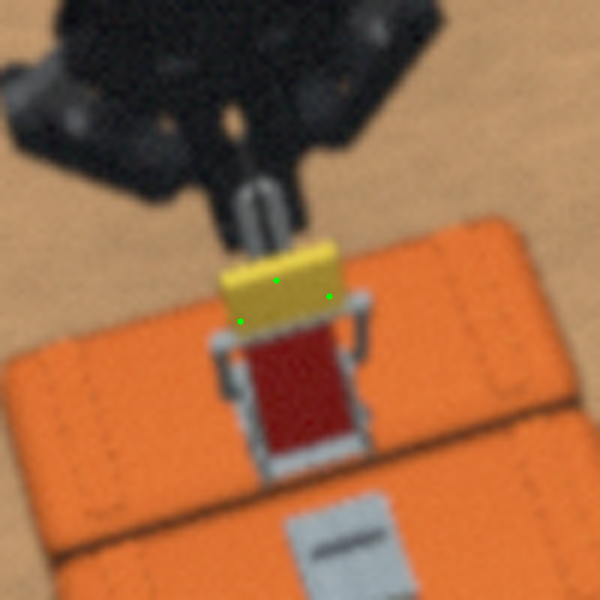

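send_rows(motion=[[[0.8,0,0],[0,0,0],1],[[0.8,0,0],[0,0,0],1],[[0,0,0],[0,0,0],1],[[0.4,0,-0.6],[0,0,0],1],[[0,0,0],[0,0,0],1]])

```text
time_s: 4.83
tcp_pos: [584.6, -147.8, 208.2]
tool_rot: [-179.9, 0.7, -88.7]
wrist_force: [-0.3, 0.0, -0.5]
gripper_width: -0.2
```

```bash
python3 l2.py b5.png
```

```text
4.8833 [ 584.5 -147.8  208.8] [-179.9    0.7  -88.7] [0.3 0.1 0.5]
```

View pics/b5.png

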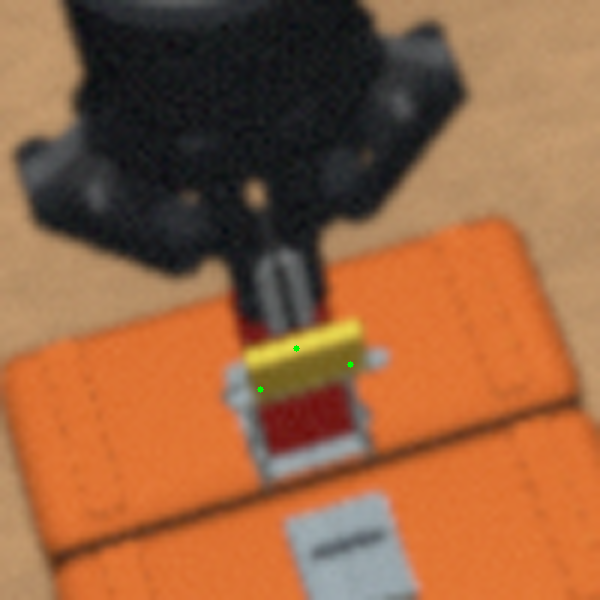

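send_rows(motion=[[[0.6,0,-0.4],[0,0,0],1],[[0.6,0,-0.5],[0,0,0],1],[[0,0,0],[0,0,0],1],[[0,0,0],[0,0,0],1]])

```text
time_s: 5.22
tcp_pos: [597.5, -147.9, 198.7]
tool_rot: [-179.9, 0.7, -88.8]
wrist_force: [0.9, 0.5, -0.5]
gripper_width: 0.0
```

```bash
python3 l2.py b6.png
```

```text
5.2667 [ 597.4 -147.8  198.6] [-179.9    0.7  -88.8] [-0.4  0.4 -0.2]
```

View pics/b6.png

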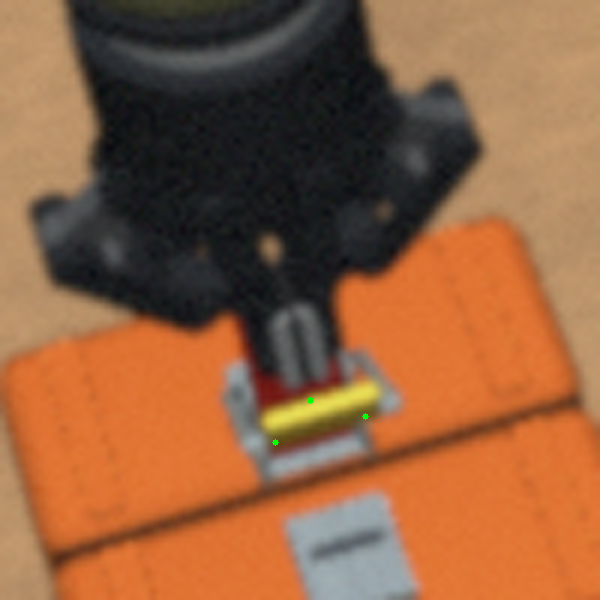

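send_rows(motion=[[[0.6,0,-0.5],[0,0,0],1],[[0.5,0,-0.6],[0,0,0],1],[[0,0,0],[0,0,0],1],[[0,0,0],[0,0,0],1]])

```text
time_s: 5.6
tcp_pos: [609.4, -148.0, 186.5]
tool_rot: [-179.9, 0.7, -88.8]
wrist_force: [0.6, -0.1, 0.0]
gripper_width: -0.0
```

```bash
python3 l2.py b7.png
```

```text
5.65 [ 609.3 -148.   186.4] [-179.9    0.7  -88.8] [-1.  -0.  -0.9]
```

View pics/b7.png

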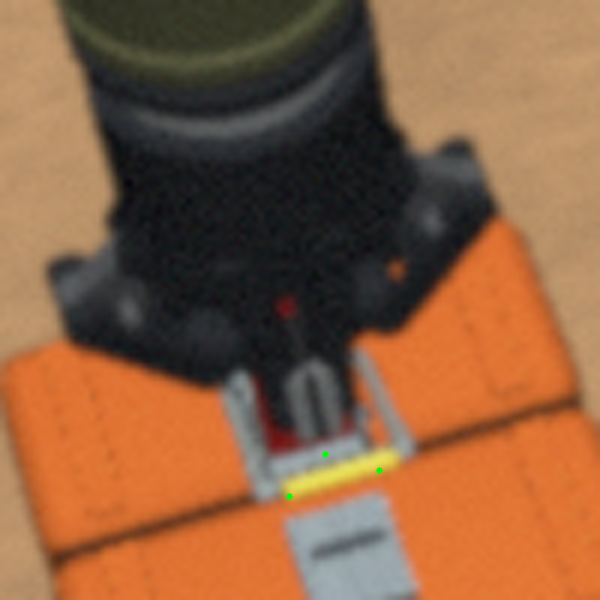

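send_rows(motion=[[[0.2,0,-0.9],[0,0,0],1],[[0.2,0,-0.9],[0,0,0],1],[[0,0,0],[0,0,0],1],[[0,0,0],[0,0,0],1]])

```text
time_s: 5.98
tcp_pos: [613.4, -148.1, 166.5]
tool_rot: [-179.9, 0.7, -88.8]
wrist_force: [0.7, -0.4, 0.5]
gripper_width: 0.5
```

```bash
python3 l2.py b8.png
```

```text
6.0333 [ 613.2 -148.1  166.3] [-179.9    0.7  -88.8] [ 0.2 -0.5  0.7]
```

View pics/b8.png

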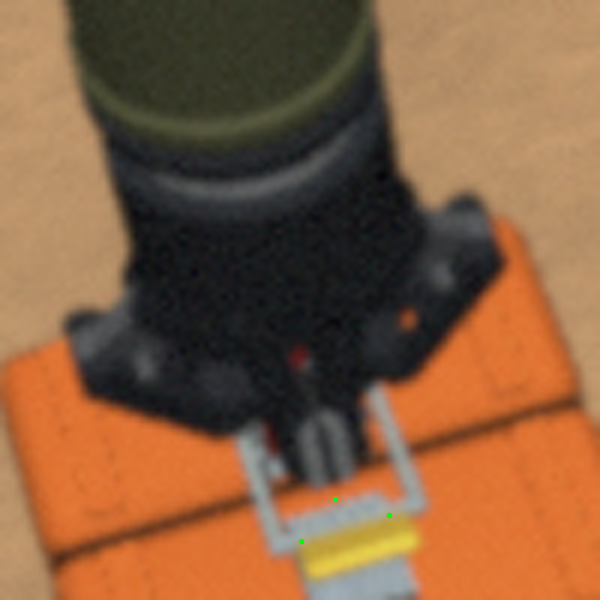

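```bash
python3 -c "
from h import *
p=[562.6,-148.2,.0186,1.527,0]
for b in (30,20,10,0,-10,-20,-25.5):
    p[4]=np.radians(b); m=model(p); print(b,*[((proj('scene',m[k])[0]-[190,170])*6+3).round() for k in('tab','barL','barR')])
"
```

```text
30 [332. 457.] [403. 447.] [261. 490.]
20 [344. 500.] [411. 480.] [270. 523.]
10 [354. 537.] [418. 508.] [278. 551.]
0 [361. 569.] [422. 531.] [284. 574.]
-10 [367. 594.] [425. 548.] [288. 591.]
-20 [370. 612.] [425. 559.] [290. 601.]
-25.5 [370. 618.] [425. 562.] [290. 604.]
```

send_rows(motion=[[[0,0,0],[0,0,0],1],[[0,0,0],[0,0,0],1],[[0,0,0],[0,0,0],1]])

```text
time_s: 6.28
tcp_pos: [613.2, -148.1, 166.5]
tool_rot: [-179.9, 0.7, -88.8]
wrist_force: [-0.2, -0.3, -0.6]
gripper_width: 0.0
```

```bash
sed -i 's/x0,y0=190,170/x0,y0=195,190/' l2.py; python3 l2.py b9.png
```

```text
6.3333 [ 613.2 -148.2  166.6] [-179.9    0.7  -88.8] [-0.7  0.5  1.2]
```

View pics/b9.png

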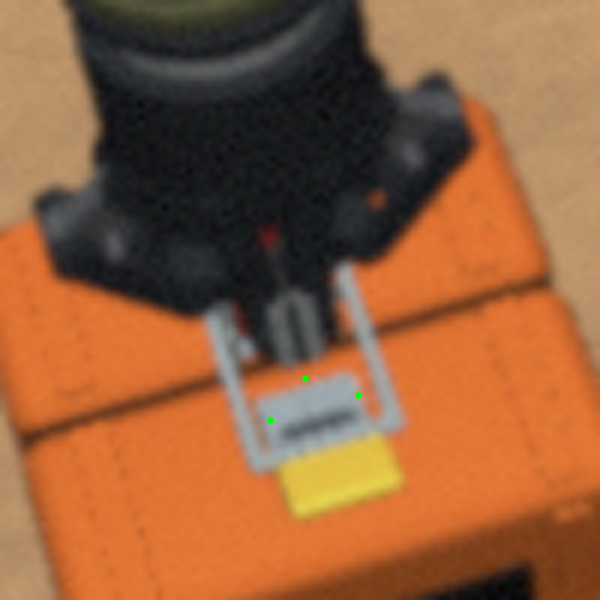

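send_rows(motion=[[[1,0.1,0],[0,0,0],1],[[0.8,0,0],[0,0,0],1],[[0,0,-0.8],[0,0,0],1],[[0,0,-0.8],[0,0,0],1],[[0,0,-0.3],[0,0,0],1],[[0,0,0],[0,0,0],1]])

```text
time_s: 6.83
tcp_pos: [631.9, -147.5, 146.5]
tool_rot: [-179.9, 0.6, -88.8]
wrist_force: [-0.1, 0.3, 0.5]
gripper_width: -0.4
```

```bash
python3 l2.py b10.png
```

```text
6.8833 [ 631.7 -147.5  146.6] [-179.9    0.6  -88.8] [-0.   0.6  0.1]
```

View pics/b10.png

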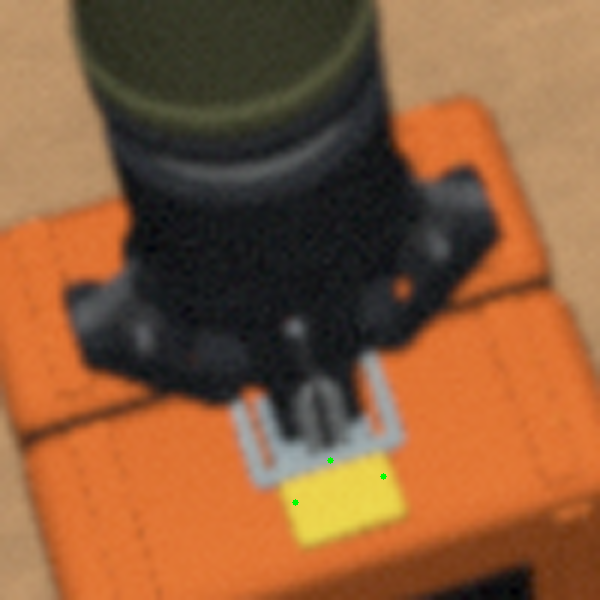

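send_rows(motion=[[[0,0,-0.7],[0,0,0],1],[[0,0,-0.5],[0,0,0],1],[[0,0,0],[0,0,0],1]])

```text
time_s: 7.13
tcp_pos: [631.3, -147.8, 133.6]
tool_rot: [-179.9, 0.6, -88.8]
wrist_force: [-0.7, 0.1, 0.0]
gripper_width: 0.1
```

```bash
python3 l2.py b11.png
```

```text
7.1833 [ 631.3 -147.8  133.9] [-179.9    0.6  -88.8] [-0.3 -0.4  0.5]
```

View pics/b11.png

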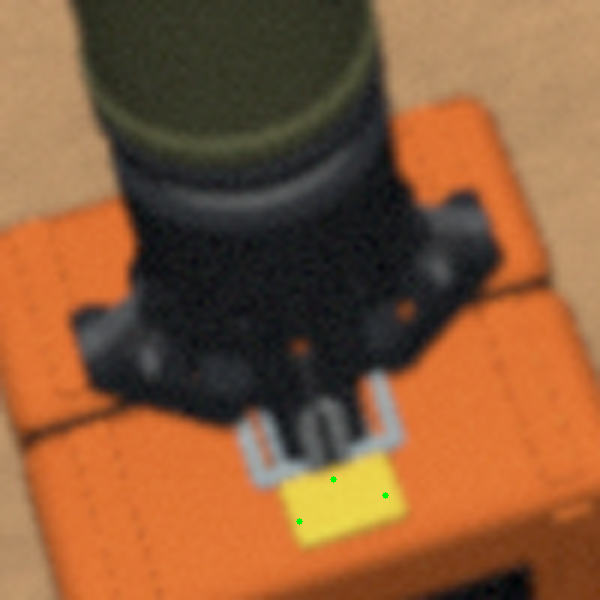

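send_rows(motion=[[[0,0,1],[0,0,0],1],[[0,0,1.5],[0,0,0],1],[[-0.5,0,1.5],[0,0,0],1],[[-1,0,0],[0,0,0],1],[[-1.2,0,0],[0,0,0],1],[[-1,0,0],[0,0,0],1],[[0,0,0],[0,0,0],1]])

```text
time_s: 7.77
tcp_pos: [591.9, -147.6, 180.0]
tool_rot: [-179.7, 0.6, -88.8]
wrist_force: [-0.5, 0.3, -0.8]
gripper_width: 0.0
```

```bash
sed -i 's/x0,y0=195,190/x0,y0=190,180/' l2.py; python3 l2.py c1.png
```

```text
7.8167 [ 592.8 -147.6  180.2] [-179.7    0.5  -88.8] [0.6 0.3 1.1]
```

View pics/c1.png

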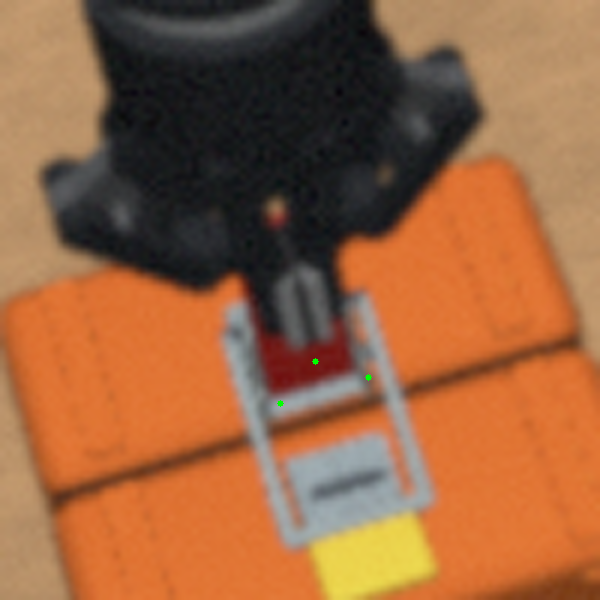

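send_rows(motion=[[[-0.8,0,0.1],[0,0,0],1],[[-0.8,0,0.1],[0,0,0],1],[[-0.8,0,0.1],[0,0,0],1],[[-0.7,0,0],[0,0,0],1],[[0,0,0],[0,0,0],1]])

```text
time_s: 8.23
tcp_pos: [559.5, -147.3, 183.6]
tool_rot: [-179.6, 0.5, -88.8]
wrist_force: [0.5, 0.2, -0.2]
gripper_width: 0.0
```

```bash
python3 l2.py c2.png
```

```text
8.2833 [ 560.  -147.4  183.7] [-179.5    0.5  -88.8] [ 0.4 -0.7 -0.1]
```

View pics/c2.png

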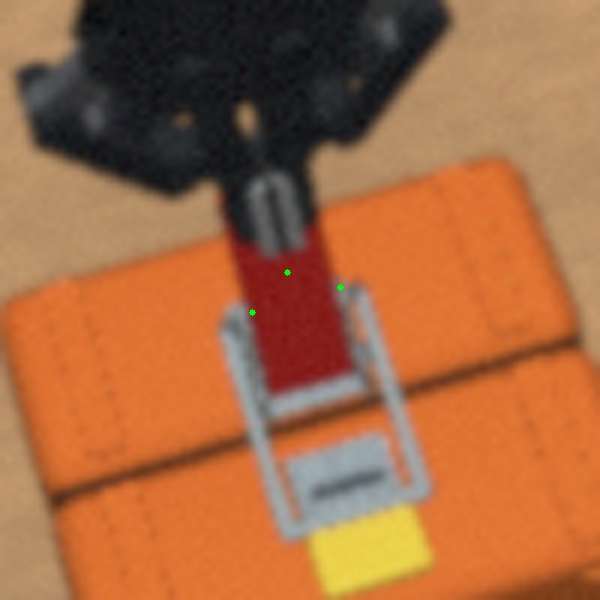

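send_rows(motion=[[[-0.8,0,-0.1],[0,0,0],1],[[-0.8,0,-0.2],[0,0,0],1],[[-0.6,0,-0.3],[0,0,0],1],[[0,0,0],[0,0,0],1]])

```text
time_s: 8.62
tcp_pos: [536.6, -147.3, 177.1]
tool_rot: [-179.5, 0.5, -88.8]
wrist_force: [-0.9, 0.2, 0.2]
gripper_width: -0.1
```

```bash
python3 l2.py c3.png
```

```text
8.6667 [ 537.1 -147.4  177.4] [-179.4    0.5  -88.8] [ 0.   0.1 -0.4]
```

View pics/c3.png

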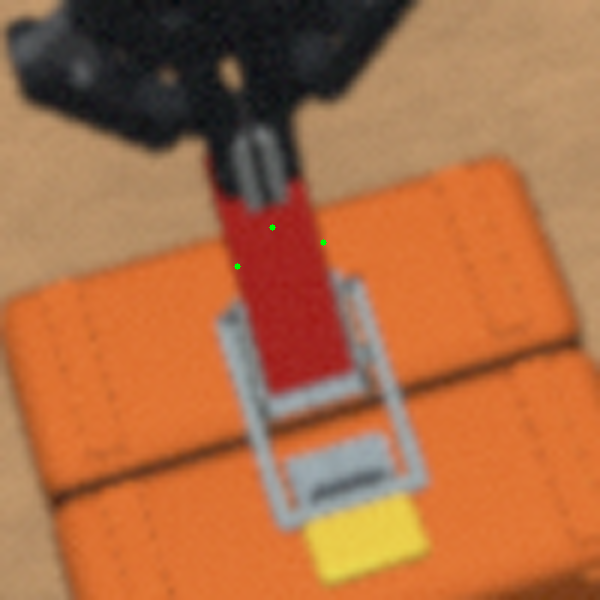

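send_rows(motion=[[[-0.6,0,-0.5],[0,0,0],1],[[-0.5,0,-0.5],[0,0,0],1],[[-0.3,0,-0.4],[0,0,0],1],[[0,0,0],[0,0,0],1]])

```text
time_s: 9.0
tcp_pos: [523.0, -147.2, 162.9]
tool_rot: [-179.3, 0.5, -88.7]
wrist_force: [1.7, 0.6, 0.8]
gripper_width: -0.0
```

```bash
python3 l2.py c4.png
```

```text
9.05 [ 523.3 -147.2  163.1] [-179.3    0.5  -88.7] [ 0.8  0.5 -0.2]
```

View pics/c4.png

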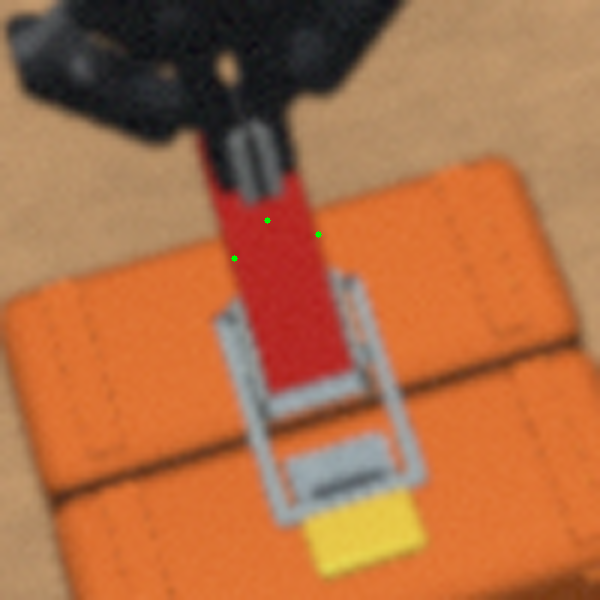

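send_rows(motion=[[[-0.5,0,-0.7],[0,0,0],1],[[-0.4,0,-0.8],[0,0,0],1],[[-0.2,0,-0.6],[0,0,0],1],[[0,0,-0.4],[0,0,0],1]])

```text
time_s: 9.38
tcp_pos: [513.0, -147.5, 138.4]
tool_rot: [-179.0, 0.4, -88.7]
wrist_force: [-1.1, 0.2, 4.2]
gripper_width: -0.3
```

```bash
python3 l2.py c5.png
```

```text
9.4333 [ 512.6 -147.4  137.6] [-179.1    0.5  -88.7] [-0.4 -1.   1.6]
```

View pics/c5.png

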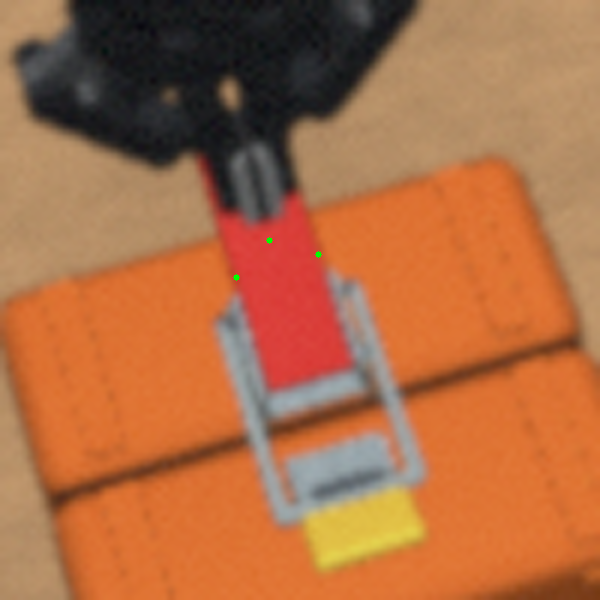

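send_rows(motion=[[[-0.1,0,-0.5],[0,0,0],1],[[0,0,-0.4],[0,0,0],1],[[0,0,0],[0,0,0],1]])

```text
time_s: 9.68
tcp_pos: [510.3, -147.4, 126.4]
tool_rot: [-179.3, 0.5, -88.7]
wrist_force: [1.2, 0.5, 1.4]
gripper_width: 0.0
```

```bash
python3 l2.py c6.png
```

```text
9.7333 [ 510.4 -147.4  126.6] [-179.3    0.5  -88.7] [-1.  -0.1  0. ]
```

View pics/c6.png

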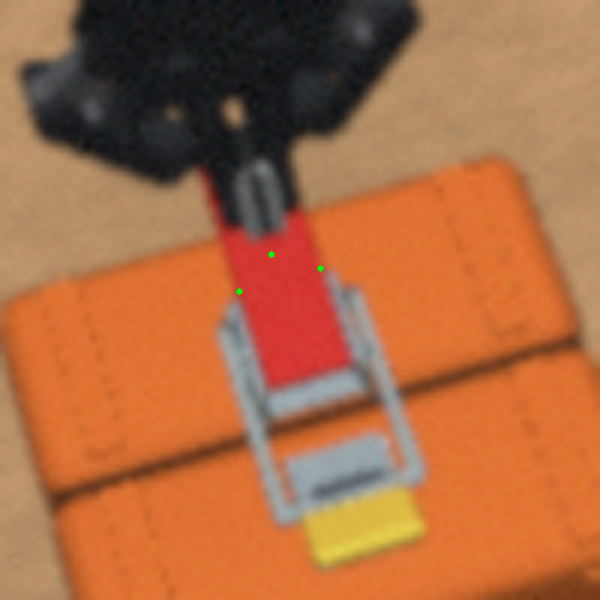

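send_rows(motion=[[[-0.1,0,-0.4],[0,0,0],1],[[0,0,-0.4],[0,0,0],1],[[0,0,0],[0,0,0],1]])

```text
time_s: 9.98
tcp_pos: [508.9, -147.1, 117.0]
tool_rot: [-179.3, 0.6, -88.7]
wrist_force: [-1.1, 0.5, 0.3]
gripper_width: -0.1
```

```bash
python3 l2.py c7.png; python3 -c "
from h import *
for th in (0,.1,.2,.3,.5,.87):
    p=[562.6,-148.2,.0186,th,0]; m=model(p); print(th,*[((proj('scene',m[k])[0]-[190,180])*6+3).round() for k in('tip','tipL','tipR','hL','hR')])
"
```

```text
10.0333 [ 508.9 -147.1  117.3] [-179.3    0.6  -88.7] [-0.9 -0.6  0.1]
0 [239. 171.] [283. 164.] [198. 189.] [353. 302.] [223. 341.]
0.1 [237. 160.] [281. 152.] [195. 177.] [352. 297.] [222. 336.]
0.2 [235. 151.] [279. 142.] [193. 167.] [351. 293.] [221. 332.]
0.3 [234. 143.] [278. 134.] [191. 159.] [351. 289.] [220. 329.]
0.5 [234. 135.] [278. 124.] [190. 149.] [350. 284.] [219. 323.]
0.87 [242. 144.] [286. 129.] [196. 155.] [351. 280.] [219. 320.]
```

View pics/c7.png

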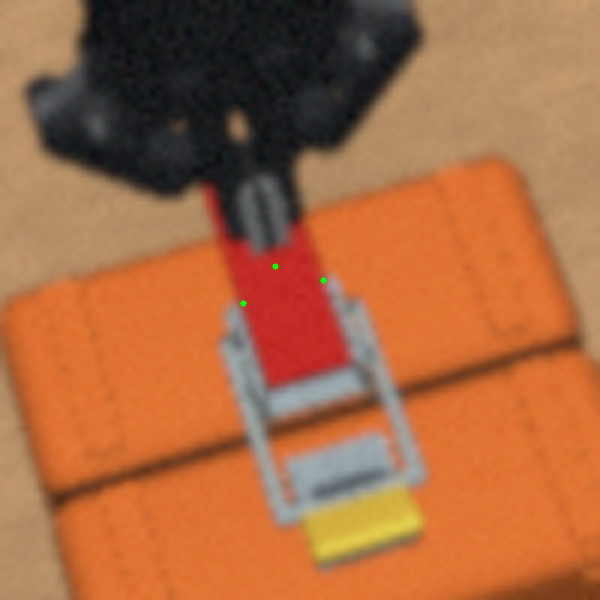

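send_rows(motion=[[[0,0,-0.3],[0,0,0],1],[[0,0,-0.2],[0,0,0],1],[[0,0,0],[0,0,0],1]])

```text
time_s: 10.28
tcp_pos: [509.0, -146.9, 111.6]
tool_rot: [-179.3, 0.6, -88.7]
wrist_force: [-1.0, -0.9, 0.3]
gripper_width: -0.3
```

send_rows(motion=[[[0,0,-0.3],[0,0,0],1],[[0,0,-0.1],[0,0,0],1]])

```text
time_s: 10.45
tcp_pos: [509.5, -147.0, 109.7]
tool_rot: [-179.3, 0.5, -88.7]
wrist_force: [-5.6, 1.9, 12.2]
gripper_width: -0.0
```

```bash
python3 l2.py c8.png
```

```text
10.5 [ 509.5 -147.   109.8] [-179.3    0.5  -88.7] [-4.7  0.6  8.7]
```

View pics/c8.png

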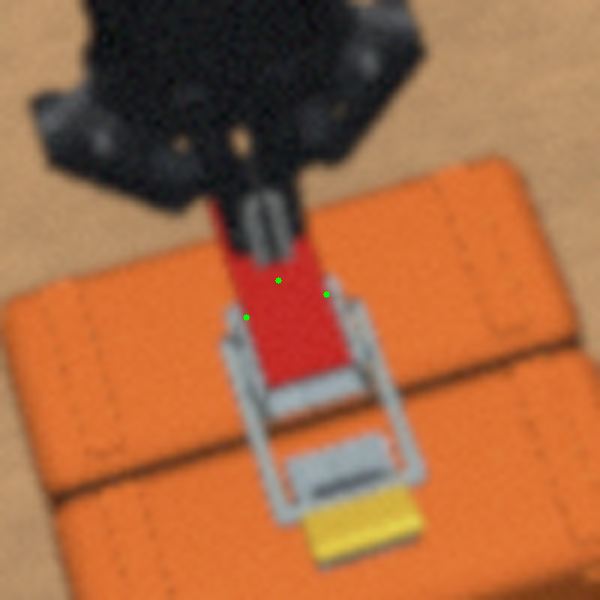

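send_rows(motion=[[[0,0,-0.15],[0,0,0],1],[[0,0,0],[0,0,0],1]])

```text
time_s: 10.67
tcp_pos: [509.7, -147.0, 110.4]
tool_rot: [-179.3, 0.5, -88.7]
wrist_force: [0.3, 0.6, 0.6]
gripper_width: 0.3
```

send_rows(motion=[[[0,0,-0.5],[0,0,0],1]])

```text
time_s: 10.75
tcp_pos: [510.4, -147.4, 109.1]
tool_rot: [-179.2, 0.4, -88.7]
wrist_force: [-18.5, 4.4, 52.2]
gripper_width: -0.2
```

send_rows(motion=[[[0,0,1],[0,0,0],1],[[0,0,2],[0,0,0],1],[[0,0,3],[0,0,0],1],[[-1,-1,3],[0,0,0],1],[[-1,-3,2],[0,0,0],1],[[-1,-3,1],[0,0,0],1],[[-1,-3,0],[0,0,0],1],[[-1,-3,0],[0,0,0],1],[[-1,-3,0],[0,0,0],1],[[-1,-3,0],[0,0,0],1]])

```text
time_s: 11.58
tcp_pos: [442.2, -334.6, 236.8]
tool_rot: [-178.8, 0.2, -87.5]
wrist_force: [0.5, 0.5, 0.5]
gripper_width: -0.2
```

send_rows(motion=[[[-1,-3,0],[0,0,0],1],[[-1,-3,0],[0,0,0],1],[[-1,-3,0],[0,0,0],1],[[-1,-2,0],[0,0,0],1],[[0,0,0],[0,0,0],1],[[0,0,0],[0,0,0],1]])

```text
time_s: 12.08
tcp_pos: [393.6, -459.1, 232.9]
tool_rot: [-178.9, 0.0, -88.3]
wrist_force: [0.7, 0.9, 0.1]
gripper_width: 0.0
```

```bash
python3 look.py d1.png; python3 -c "
from h import *
im=arm.grab_frame('top'); cv2.imwrite('pics/d2.png',im[:,:,::-1])
im=arm.grab_frame('scene'); cv2.imwrite('pics/d3.png',im[:,:,::-1])
"
```

```text
12.1833 [ 393.9159757  -458.17317716  233.0720382 ] [-1.78976050e+02  2.43987577e-03 -8.82060400e+01] [-0.04981993  0.20181084 -0.39065858]
```

View pics/d1.png

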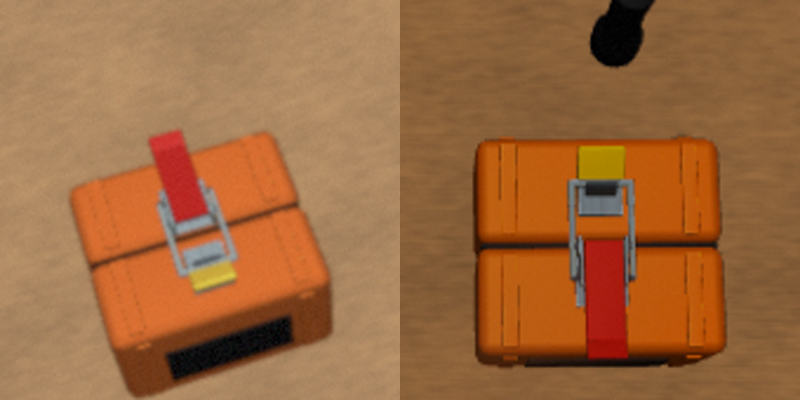

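View pics/d2.png

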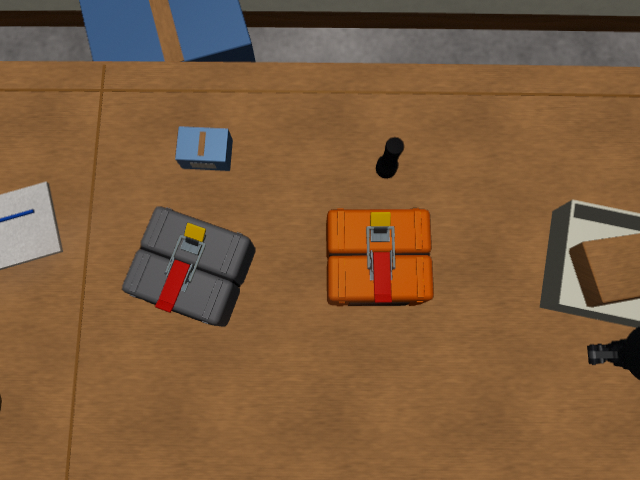

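```bash
python3 - <<'E'
from h import *
o=[]
for n,(x0,y0) in (('scene',(195,190)),('top',(340,210))):
    im=cv2.imread(f"pics/{'d3' if n=='scene' else 'd2'}.png"); c=cv2.resize(im[y0:y0+100,x0:x0+80],(480,600),interpolation=cv2.INTER_CUBIC)
    for th,col in ((0,(0,255,0)),(.2,(255,0,0)),(.5,(255,255,0)),(.87,(255,0,255))):
        m=model([562.6,-148.2,.0186,th,0])
        for k in('tipL','tipR','keeper'): cv2.circle(c,tuple(((proj(n,m[k])[0]-[x0,y0])*6+3).astype(int)),3,col,-1)
    o.append(c[:,:400])
cv2.imwrite('pics/d4.png',np.hstack(o))
E
```

```text
(no output)
```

View pics/d4.png

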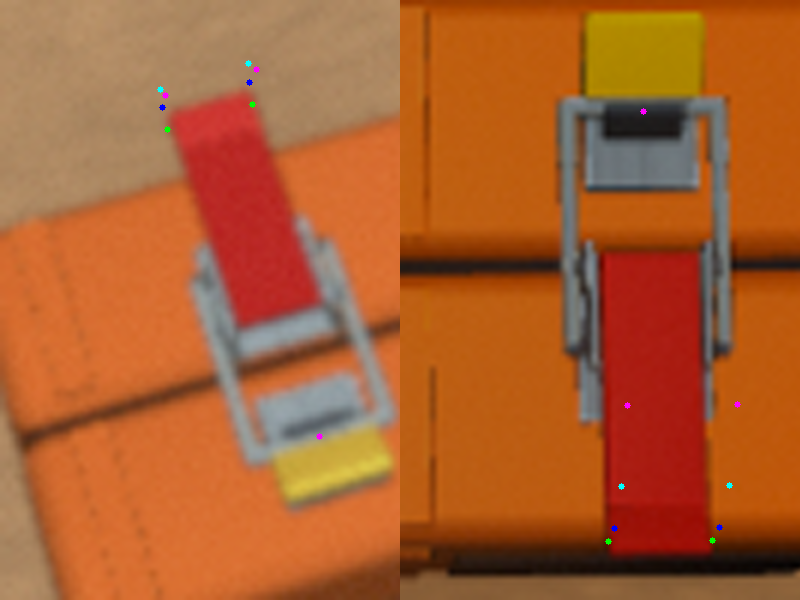

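```bash
python3 -c "
from workcell import arm
print(arm.job_done())"
```

```text
the job is handed in; nothing more can be done
None
```

The orange case's latch is closed. I swung the bail over so its bar dropped on the far side of the keeper hook. I then pushed the red lever over and down to its stop and backed the arm away. I handed the job in at about 12 s of the 42 s allowed.

**Last checks:**
- **Lever:** with the arm clear, both pictures show the lever tip where it should be at angle 0, not at the sprung-back position.
- **Bail:** the bar sits against the +x side of the keeper hook, as on the shut grey case.
- **Bystanders:** the torch, the carton and the grey case look unmoved in the top view.
- **Forces:** the highest reading was about 52 N at the wrist, from the fingertips in the final press. The gripper's body never looked to be touching anything.

**One disagreement:** the fingertips in the scene picture were about 20 mm higher than the reported tool position. The lever's stop confirmed it: I felt contact at a reported height of 110 mm, but the lever's face is at 131 mm. I couldn't explain the offset, so I went by the pictures and contact instead.

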